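Make up two polling-station kits

TASK

Make up the two polling-station kits from the stock lying about the table. First complete the sealing kit, in the tray with two spaces: the stapler in the narrow space and the large tape roll in the wide one. Then make up the desk kit, in the tray with three spaces: the ink pad in the long space, and the round stamp and the small tape roll in the two small square ones, one in each, either way; set everything flat on its tray's floor, the same way up as it is now, and leave the square stamp, the glue jar and the sponge pot where they stand.

Things in the scene. Friction and masses are not known exactly. Their poses are not given: they have to be found in the camera images.
- sealing_tray: Flat brown cardboard tray with TWO spaces; it does not move. Outside 154 (its x) by 144 (its y) mm; floor 4 mm thick, walls and divider 4 mm thick with their tops 16 mm above the table. Origin: centre of its underside; z up. Narrow space: 54 by 136 mm, long way along y, centred at x -46, y 0 mm. Wide space: 88 by 136 mm, centred at x +29, y 0 mm.
- desk_tray: Flat brown cardboard tray with THREE spaces; it does not move. Outside 162 (its x) by 144 (its y) mm; floor 4 mm thick, walls and dividers 4 mm thick with their tops 16 mm above the table. Origin: centre of its underside; z up. Long space: 84 by 136 mm, long way along y, centred at x -35, y 0 mm. Two small square spaces, 66 by 66 mm, centred at x +44, y +35 and x +44, y -35 mm.
- large_roll: Large roll of tan tape lying flat: ring of outer diameter 64 mm, hole 39 mm, 46 mm high. Origin: centre of its underside; z up.
- small_roll: Small roll of tan tape lying flat: ring of outer diameter 44 mm, hole 25 mm, 24 mm high. Origin: centre of its underside; z up.
- round_stamp: Round hand stamp of dark wood standing upright, 76 mm high: round foot of diameter 40 mm, thin neck of diameter 14 mm, round knob of diameter 28 mm from 52 to 70 mm above its underside, narrowing to the top. Origin: centre of its underside; z up.
- ink_pad: Ink pad in a flat case, black below with a steel lid (it does not open), 100 (x) by 60 (y) mm, 28 mm high, with a small black catch standing out 4 mm from one short end. Origin: centre of its underside; z up.
- stapler: Small desk stapler standing on its base, dark steel base 110 (x) by 32 (y) mm and 6 mm thick, grey top arm 104 by 24 mm from 24 to 42 mm above its underside; rigid. Origin: centre of its underside; z up.
- square_stamp: Spare hand stamp of dark wood, to be left alone: square foot 46 by 46 mm, bar handle 46 (x) by 18 (y) mm on a short post, 68 mm high. Origin: centre of its underside.
- glue_jar: Small jar with a white cap, to be left alone: diameter 28 mm, 55 mm high, standing among the stock. Origin: centre of its underside.
- sponge_pot: Small low black pot with a grey sponge dome, to be left alone: diameter 32 mm, 24 mm high, standing among the stock. Origin: centre of its underside.
Things that resemble listed ones, but are neither listed nor needed, are in the scene too. What is shaped like the round_stamp but blue or green is not meant.

How it is judged:
By the outcome, as a careful person would: the job done as asked, in the order asked, and still so for the second after the job is handed in, with the robot touching nothing.
It also fails if it takes over 147 s, if anything falls off the work surface, if the arm or the gripper's body presses on something with over 40 N, if the wrist force passes 120 N, or if a joint passes its speed limit or range.

ROBOT

A 7-joint arm with a two-finger parallel gripper is mounted at the origin on the work surface. World frame = base frame: x ahead of the robot, y to its left, z up, the work surface at z = 0. Lengths are in m, angles in rad, forces in N, time in s.
With the tool pointing down it reaches from about 0.4 to 0.9 m from the base axis. Payload 5.5 kg.
Tool frame: the origin (TCP) lies between the finger pads; the fingertips stand 8 mm ahead of it and the grasp point (between the pads) lies 11 mm behind it; z points along the fingers, y is the line along which they close (so a half turn about z gives the same grasp; the last joint's range is limited). The gripper opens to 92 mm and grips with 3 to 60 N. Pads are 19 mm wide; open, the fingers measure 130 mm over their backs; the gripper's body (75 mm by 190 mm) begins 47 mm behind the grasp point.
Start: joints at [1.61, 0.501, -0.427, 1.55, 0.221, 1.138, -0.21], TCP at [0.144, -0.634, 0.195] pointing down, gripper open.
Joint ranges: [-2.88, 2.88], [-0.31, 2.03], [-1.54, 1.56], [0.2, 2.42], [-1.41, 4.55], [0.19, 2.02], [-2.57, 2.57]. Speed limits (rad/s): [2.57, 2.57, 3.14, 3.14, 3.14, 3.14, 3.14].

INTERFACE

Orientations are given as a unit quaternion [w, x, y, z].
In Python, from workcell import read_state, vision, ctrl, spotter gives the robot as it stands.
- The arm moves only by the shell command python3 -m pendant 'ROWS' [OPENING]. ROWS is JSON, a list of rows, each an object with "delta_pos": the shift along the tool's x, y, z in units of 60 cm (1.0 is 60 cm), a list of three; "delta_rot": the turn, a rotation vector about the tool's x, y, z in units of 90 degrees (1.0 is 90 degrees), a list of three. In form: [{"delta_pos": [tx, ty, tz], "delta_rot": [wx, wy, wz]}, ...]. A call has 1 to 20 rows; each row is the pose to reach, as a shift and turn from the pose commanded when the call began, along the tool's axes at that moment; what a row does not reach only later rows make up. A row lasts 1/10 s, in which the tool goes at most 50 mm and 8.59 degrees, less where a joint would pass 70% of its speed; a pose out of reach is approached as far as the arm can. A call with a number of a shift or a turn outside -1 to 1 is refused whole. A call with a gripper value outside its range is refused whole. OPENING is the closure, from -1 (fully open) to 1 (shut), set as the call begins (- or left out, the last holds). The fingers move at their own pace and stop on an object; the grip force is fixed at half the most. Time passes only in rows, so rows that repeat a pose let the fingers close. It gives the time, the measured TCP pose, the force, the opening and the grip force at its end, in the units of the state.
- read_state(): the state, without advancing time (a new reading comes with each control period).
- vision.get_image(name): name is "scene" or "top" or "wrist"; returns (picture, depth): 480x640x3 uint8, red, green, blue; 480x640 float32, m along the optical axis (not along the pixel's ray), 0 where there is no reading.
- vision.camera_model(name): a dict with "mtx" (3x3 intrinsics, pixels), "R" (3x3) and "t" (3): a world point X has camera coordinates R X + t; the wrist camera has in their place "hand_eye" (4x4, takes a point from camera to tool coordinates, whose origin is the TCP and whose axes are the flange's). Camera axes: x right, y down, z forward; pixel columns grow to the right and rows downward; lengths in m; the calibration is good to about 2 mm. A picture is of the moment at which its call begins: read the wrist's pose just before it. camera_model takes no time and is no camera call.
- ctrl.sign_off(): hands the job in; it is judged then, once.
Trained networks look in the newest picture that a camera, given by its name, has taken for a name from the list of things; names that differ only in an ending like _2 or _b are one class to them, and where a whole thing is asked for, a point or a joint stands for the part that bears it (a point fixed in the world has none). Each returns a list of dicts, best first, with "score" (0 to 1); they miss things now and then, are a little off and sometimes report something else, mostly with a low value. They report only what shows in the picture. A call takes as long as a camera call. They do not tell look-alikes from the thing itself.
- spotter.boxes_of(name, camera): "rect" ([left, top, width, height] in pixels, round what is visible of it).
The state is a dict: "time_s": time; "qpos": joint angles; "dq": joint speeds; "joint_efforts": joint torques, N m; "tcp_pos": TCP position; "orientation": TCP orientation; "wrist_force": force on the tool from outside, world axes, zero at the start; "ft_torque": the same for the moment, N m; "gripper_width": finger opening in m; "grasp_force": force on a finger pad.
Only numpy, scipy, OpenCV 4.12 (cv2) and the standard library are available. Lean on these libraries where they do the work, as an engineer would, in place of code of your own. Each camera call takes 0.05 s, during which the arm holds its last target. There are 200 camera calls.

## Working session

There is one attempt and no reset: what is moved stays moved. The work goes in short steps, Python scripts to look and compute and a shell command to move; the robot and the scene stay as the last step left them, time stands still between calls to the robot, and variables do not carry over. Pictures are saved under pics/ and viewed, at most 14 in all, crops included, and the job is handed in when it is done.

```bash
ls; mkdir -p pics
python3 - <<'E'
from workcell import read_state, vision
import cv2, numpy as np
s=read_state();print({k:np.round(v,3).tolist() for k,v in s.items()})
for n in ("top","scene"):
    p,d=vision.get_image(n);m=vision.camera_model(n);print(n,{k:np.round(v,3).tolist() for k,v in m.items()})
    cv2.imwrite(f"pics/{n}0.png",p[...,::-1]);np.save(f"{n}0.npy",d)
print(vision.camera_model("wrist"))
E
```

```text
pics
{'time_s': 0.0, 'qpos': [1.61, 0.502, -0.427, 1.551, 0.221, 1.138, -0.21], 'dq': [-0.002, -0.0, 0.001, -0.001, -0.002, -0.001, -0.0], 'joint_efforts': [-0.0, -56.659, -5.816, -27.912, -0.068, 0.031, 0.0], 'tcp_pos': [0.144, -0.633, 0.194], 'orientation': [-0.001, 0.994, 0.112, -0.0], 'wrist_force': [0.765, 0.167, -0.073], 'ft_torque': [-0.007, 0.023, 0.019], 'grasp_force': 0.0, 'gripper_width': 0.092}
top {'mtx': [[593.558, 0.0, 328.152], [0.0, 593.558, 247.047], [0.0, 0.0, 1.0]], 'R': [[-0.009, -1.0, 0.004], [-0.981, 0.008, -0.192], [0.192, -0.006, -0.981]], 't': [-0.011, 0.573, 1.079]}
scene {'mtx': [[491.978, 0.0, 331.87], [0.0, 491.978, 248.03], [0.0, 0.0, 1.0]], 'R': [[0.656, 0.755, 0.017], [0.544, -0.456, -0.704], [-0.524, 0.471, -0.71]], 't': [-0.392, -0.303, 1.252]}
{'mtx': array([[358.19014059,   0.        , 318.40126078],
       [  0.        , 358.19014059, 234.85086014],
       [  0.        ,   0.        ,   1.        ]]), 'hand_eye': array([[ 8.71139238e-04, -9.54374498e-01, -2.98611050e-01,
         8.06904224e-02],
       [ 9.99998027e-01,  2.98304998e-04,  1.96390199e-03,
         6.33552740e-04],
       [-1.78522081e-03, -2.98612172e-01,  9.54372875e-01,
        -1.88193566e-01],
       [ 0.00000000e+00,  0.00000000e+00,  0.00000000e+00,
         1.00000000e+00]])}
```

View pics/top0.png

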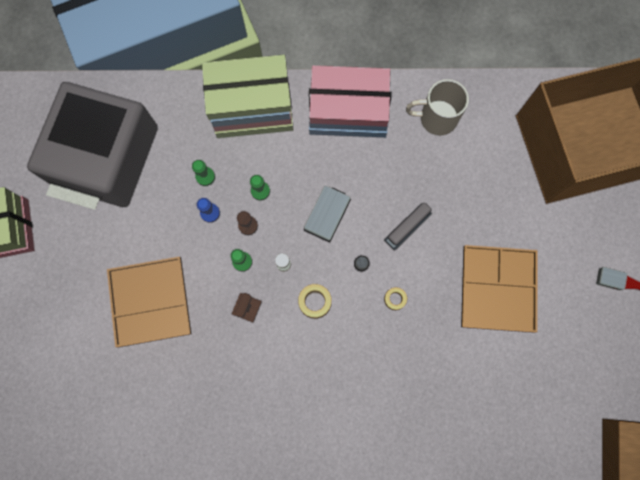

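View pics/scene0.png

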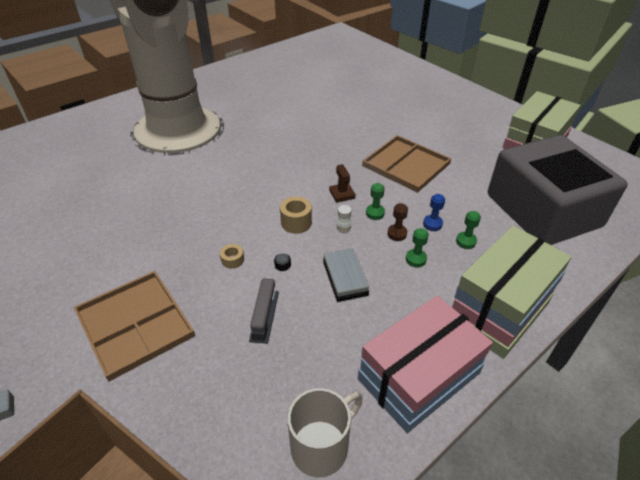

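The top view shows the sealing tray at about (150,302), with its narrow space on the robot's side. The desk tray is at about (500,289), with its long space on the robot's side.

- **Pieces:** ink pad (327,213), stapler (408,226), large roll (315,301), small roll (396,299), square stamp (247,307), glue jar (282,261), sponge pot (362,263).
- **Round-stamp candidates:** brown (247,223), green (203,173), (260,187) and (241,260), blue (208,210). The brown one fits because it is the only dark-wood one with a round knob. I'll confirm it in a crop while measuring.

```bash
cat > h.py <<'E'
import numpy as np, cv2
from scipy.spatial.transform import Rotation as Rn
from workcell import read_state, vision
def cloud(cam,p,d):
    m=vision.camera_model(cam);K=m["mtx"]
    v,u=np.mgrid[:480,:640]
    c=np.stack([(u-K[0,2])/K[0,0]*d,(v-K[1,2])/K[1,1]*d,d],-1)
    if cam!="wrist": return (c-m["t"])@m["R"]
    s=read_state();w,x,y,z=s["orientation"];H=m["hand_eye"]
    return (c@H[:3,:3].T+H[:3,3])@Rn.from_quat([x,y,z,w]).as_matrix().T+s["tcp_pos"]
def pose():
    s=read_state();w,x,y,z=s["orientation"];return np.array(s["tcp_pos"]),Rn.from_quat([x,y,z,w])
def plan(pos,yaw):
    """yaw: world angle (deg) of closing line. prints delta for tool-down pose"""
    p,R=pose();M=R.as_matrix()
    best=None
    for k in (0,180):
        a=np.radians(yaw+k);y=np.array([np.cos(a),np.sin(a),0]);z=np.array([0,0,-1.]);x=np.cross(y,z)
        rv=(R.inv()*Rn.from_matrix(np.stack([x,y,z],1))).as_rotvec()
        if best is None or np.linalg.norm(rv)<np.linalg.norm(best): best=rv
    print("dpos",np.round(M.T@(np.array(pos)-p)/.6,4).tolist(),"drot",np.round(best/(np.pi/2),4).tolist(), "alt turn",np.round(np.degrees(best[2]),1), "J7",round(read_state()["qpos"][6],2))
E
python3 - <<'E'
from h import *
d=np.load("top0.npy");p=cv2.imread("pics/top0.png");W=cloud("top",p,d);W[d==0]=np.nan
print("table z",np.nanmedian(W[350:450,200:450,2]))
Z=W[...,2];hi=((Z>.008)&(Z<.2)).astype(np.uint8);hi[:,:95]=0
n,l,st,ce=cv2.connectedComponentsWithStats(hi)
for i in range(1,n):
    if not(30<st[i,4]<9000): continue
    P=W[l==i];zt=np.percentile(P[:,2],97);T=P[P[:,2]>zt-.008]
    r=cv2.minAreaRect((P[:,:2]*1000).astype(np.float32));rt=cv2.minAreaRect((T[:,:2]*1000).astype(np.float32))
    f=lambda r:(np.round(r[0],1).tolist(),np.round(r[1],1).tolist(),round(r[2],1))
    print(np.round(ce[i]).tolist(),st[i,4],"z%.0f"%(zt*1e3),"all",f(r),"top",f(rt))
big=cv2.resize(p[150:280,170:310],None,fx=5,fy=4.6,interpolation=cv2.INTER_CUBIC);cv2.imwrite("pics/crop0.png",big[:600])
E
```

```text
table z 0.0009374235486956388
[248.0, 96.0] 6297 z123 all ([876.1, 138.6], [113.0, 163.0], 5.1) top ([877.2, 138.8], [108.8, 162.9], 5.7)
[572.0, 129.0] 7512 z151 all ([796.5, -559.3], [202.6, 262.7], 13.8) top ([789.2, -528.8], [202.1, 199.3], 13.8)
[350.0, 101.0] 5410 z93 all ([871.7, -61.3], [162.8, 114.6], 86.5) top ([871.7, -61.1], [161.1, 113.7], 87.1)
[442.0, 107.0] 1862 z97 all ([849.9, -240.1], [80.2, 107.2], 31.0) top ([857.0, -250.7], [78.8, 79.6], 77.5)
[120.0, 147.0] 5510 z125 all ([754.8, 387.6], [97.0, 223.1], 84.7) top ([766.4, 403.9], [95.4, 185.2], 73.8)
[203.0, 173.0] 413 z78 all ([727.7, 231.6], [32.6, 39.3], 32.8) top ([731.2, 233.4], [24.8, 25.7], 26.7)
[259.0, 188.0] 382 z78 all ([696.4, 119.4], [34.7, 38.1], 17.9) top ([700.1, 120.9], [25.5, 24.7], 85.3)
[327.0, 214.0] 1531 z32 all ([649.9, -15.9], [59.1, 105.0], 64.0) top ([648.4, -14.7], [57.7, 99.1], 64.3)
[208.0, 210.0] 399 z78 all ([653.2, 219.4], [32.9, 38.6], 46.3) top ([654.3, 221.5], [25.0, 26.5], 89.4)
[409.0, 224.0] 698 z46 all ([622.7, -175.8], [30.5, 107.0], 42.3) top ([622.0, -176.5], [23.6, 104.
[... 475 characters left out ...]
], [155.3, 146.7], 9.6) top ([476.4, 334.9], [154.7, 146.6], 9.8)
[362.0, 263.0] 208 z27 all ([547.3, -81.3], [29.8, 29.3], 86.1) top ([547.5, -82.2], [27.4, 27.9], 88.3)
[617.0, 280.0] 685 z26 all ([509.2, -587.2], [83.2, 36.2], 75.5) top ([509.6, -585.8], [79.5, 36.2], 75.5)
[315.0, 301.0] 645 z50 all ([471.2, 10.0], [62.5, 63.0], 74.6) top ([471.6, 10.4], [63.1, 61.9], 44.8)
[396.0, 299.0] 306 z28 all ([476.7, -146.2], [42.9, 42.8], 77.7) top ([476.9, -146.4], [41.1, 43.3], 1.1)
[247.0, 307.0] 581 z71 all ([462.9, 143.9], [46.4, 46.1], 68.3) top ([462.7, 144.0], [18.4, 45.5], 68.1)
[621.0, 450.0] 2172 z75 all ([192.1, -554.6], [62.1, 108.7], 84.5) top ([198.0, -544.7], [40.7, 98.8], 84.9)
```

View pics/crop0.png

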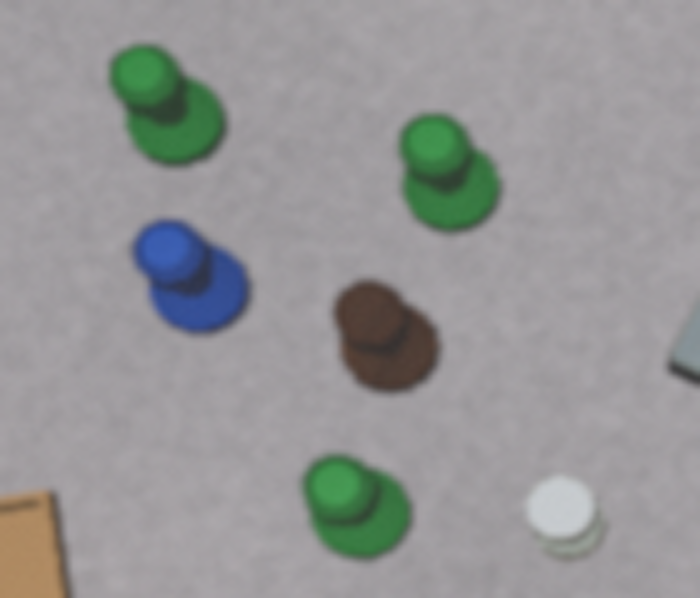

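The crop shows the candidates enlarged: three green and one blue stamp, plus the dark-wood round-knobbed one at (370,315) in the crop, which is (247,223) in the top image. The brown one is the round_stamp. I'll start with the stapler.

```bash
python3 -c "
from h import *
plan([.622,-.1765,.16],44.3)"
```

```text
dpos [0.9456, -0.5651, 0.0584] drot [-0.0011, 0.0005, 0.6503] alt turn 58.5 J7 -0.21
```

```bash
python3 -m pendant '[{"delta_pos":[0.9456,-0.565,0.0584],"delta_rot":[0,0,0.65]},{"delta_pos":[0.9456,-0.565,0.0584],"delta_rot":[0,0,0.65]},{"delta_pos":[0.9456,-0.565,0.0584],"delta_rot":[0,0,0.65]},{"delta_pos":[0.9456,-0.565,0.0584],"delta_rot":[0,0,0.65]},{"delta_pos":[0.9456,-0.565,0.0584],"delta_rot":[0,0,0.65]},{"delta_pos":[0.9456,-0.565,0.0584],"delta_rot":[0,0,0.65]},{"delta_pos":[0.9456,-0.565,0.0584],"delta_rot":[0,0,0.65]},{"delta_pos":[0.9456,-0.565,0.0584],"delta_rot":[0,0,0.65]},{"delta_pos":[0.9456,-0.565,0.0584],"delta_rot":[0,0,0.65]},{"delta_pos":[0.9456,-0.565,0.0584],"delta_rot":[0,0,0.65]},{"delta_pos":[0.9456,-0.565,0.0584],"delta_rot":[0,0,0.65]},{"delta_pos":[0.9456,-0.565,0.0584],"delta_rot":[0,0,0.65]},{"delta_pos":[0.9456,-0.565,0.0584],"delta_rot":[0,0,0.65]},{"delta_pos":[0.9456,-0.565,0.0584],"delta_rot":[0,0,0.65]},{"delta_pos":[0.9456,-0.565,0.0584],"delta_rot":[0,0,0.65]},{"delta_pos":[0.9456,-0.565,0.0584],"delta_rot":[0,0,0.65]},{"delta_pos":[0.9456,-0.565,0.0584],"delta_rot":[0,0,0.65]},{"delta_pos":[0.9456,-0.565,0.0584],"delta_rot":[0,0,0.65]}]' -1
cat >> h.py <<'E'
def wobj(x,y,rad,zlo=.008,band=.008,name=None):
    p,d=vision.get_image("wrist");W=cloud("wrist",p,d);W[d==0]=np.nan
    if name: cv2.imwrite(f"pics/{name}.png",p[...,::-1])
    m=(np.hypot(W[...,0]-x,W[...,1]-y)<rad)&(W[...,2]>zlo);P=W[m];zt=np.percentile(P[:,2],97)
    T=P[P[:,2]>zt-band];r=cv2.minAreaRect((T[:,:2]*1000).astype(np.float32))
    print("n",len(T),"ztop %.1f"%(zt*1e3),np.round(r[0],1),np.round(r[1],1),round(r[2],1))
E
python3 - <<'E'
from h import *
wobj(.622,-.1765,.075,name="w1")
plan([.622,-.1765,.022],44.3)
E
```

```text
time_s: 1.9
tcp_pos: [0.6212, -0.1795, 0.1603]
orientation: [0.001, 0.921, -0.389, -0.0]
wrist_force: [-0.2, 0.2, -0.6]
gripper_width: 0.0918
grasp_force: 0.0
n 30451 ztop 303.3 [ 636.7 -196.2] [119.9  11.6] 44.2
dpos [-0.0026, -0.0041, 0.2306] drot [0.0005, -0.0002, -0.0014] alt turn -0.1 J7 -2.32
```

View pics/w1.png

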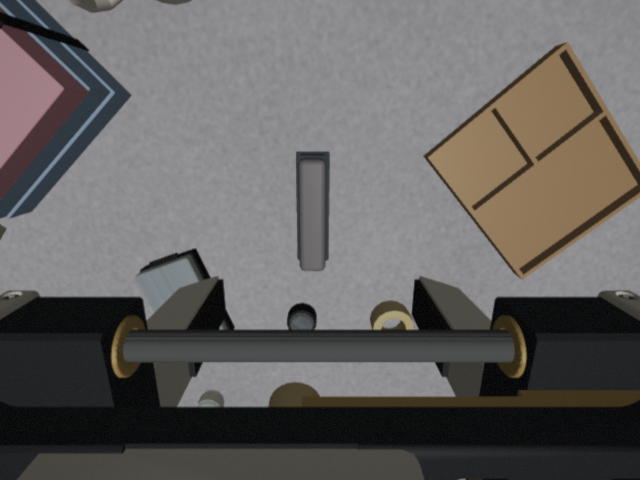

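The wrist view shows the stapler at about (312,210), centred between the fingers (205 and 425). Joint 7 is near its limit and would run out at the tray, so I'll flip the gripper half a turn before grasping.

```bash
sed -i 's/(W\[...,2\]>zlo)/(W[...,2]>zlo)\&(W[...,2]<.085)/' h.py
python3 -m pendant '[{"delta_pos":[0,0,0],"delta_rot":[0,0,-1]},{"delta_pos":[0,0,0],"delta_rot":[0,0,-1]},{"delta_pos":[0,0,0],"delta_rot":[0,0,-1]},{"delta_pos":[0,0,0],"delta_rot":[0,0,-1]},{"delta_pos":[0,0,0],"delta_rot":[0,0,-1]},{"delta_pos":[0,0,0],"delta_rot":[0,0,-1]},{"delta_pos":[0,0,0],"delta_rot":[0,0,-1]},{"delta_pos":[0,0,0],"delta_rot":[0,0,-1]},{"delta_pos":[0,0,0],"delta_rot":[0,0,-1]},{"delta_pos":[0,0,0],"delta_rot":[0,0,-1]},{"delta_pos":[0,0,0],"delta_rot":[0,0,-1]},{"delta_pos":[0,0,0],"delta_rot":[0,0,-1]}]' >/dev/null
python3 -m pendant '[{"delta_pos":[0,0,0],"delta_rot":[0,0,-1]},{"delta_pos":[0,0,0],"delta_rot":[0,0,-1]},{"delta_pos":[0,0,0],"delta_rot":[0,0,-1]},{"delta_pos":[0,0,0],"delta_rot":[0,0,-1]},{"delta_pos":[0,0,0],"delta_rot":[0,0,-1]},{"delta_pos":[0,0,0],"delta_rot":[0,0,-1]},{"delta_pos":[0,0,0],"delta_rot":[0,0,-1]},{"delta_pos":[0,0,0],"delta_rot":[0,0,-1]},{"delta_pos":[0,0,0],"delta_rot":[0,0,-1]},{"delta_pos":[0,0,0],"delta_rot":[0,0,-1]},{"delta_pos":[0,0,0],"delta_rot":[0,0,-1]},{"delta_pos":[0,0,0],"delta_rot":[0,0,-1]}]'
python3 - <<'E'
from h import *
wobj(.622,-.1765,.075)
plan([.622,-.1765,.022],44.3)
E
```

```text
time_s: 4.35
tcp_pos: [0.6219, -0.1781, 0.1601]
orientation: [-0.0, 0.389, 0.921, -0.0]
wrist_force: [0.8, 0.4, -0.1]
gripper_width: 0.0918
grasp_force: 0.0
n 2947 ztop 42.0 [ 624.6 -175.6] [ 24.  102.1] 44.0
dpos [0.0017, 0.0018, 0.2302] drot [-0.0002, -0.0001, -0.0025] alt turn -0.2 J7 0.49
```

```bash
python3 -m pendant '[{"delta_pos":[0.002,0.001,0.07],"delta_rot":[0,0,0]},{"delta_pos":[0.002,0.001,0.14],"delta_rot":[0,0,0]},{"delta_pos":[0.002,0.001,0.18],"delta_rot":[0,0,0]},{"delta_pos":[0.002,0.001,0.21],"delta_rot":[0,0,0]},{"delta_pos":[0.002,0.001,0.23],"delta_rot":[0,0,0]},{"delta_pos":[0.002,0.001,0.23],"delta_rot":[0,0,0]},{"delta_pos":[0.002,0.001,0.23],"delta_rot":[0,0,0]}]' -1
python3 -m pendant '[{"delta_pos":[0,0,0],"delta_rot":[0,0,0]},{"delta_pos":[0,0,0],"delta_rot":[0,0,0]},{"delta_pos":[0,0,0],"delta_rot":[0,0,0]},{"delta_pos":[0,0,0],"delta_rot":[0,0,0]},{"delta_pos":[0,0,0],"delta_rot":[0,0,0]},{"delta_pos":[0,0,0],"delta_rot":[0,0,0]},{"delta_pos":[0,0,0],"delta_rot":[0,0,0]},{"delta_pos":[0,0,0],"delta_rot":[0,0,0]}]' 1
```

```text
time_s: 5.1
tcp_pos: [0.6227, -0.176, 0.0234]
orientation: [0.001, 0.388, 0.921, 0.0]
wrist_force: [-0.0, -0.0, 0.2]
gripper_width: 0.0913
grasp_force: 0.0
time_s: 5.9
tcp_pos: [0.6218, -0.176, 0.0222]
orientation: [-0.0, 0.388, 0.922, 0.0]
wrist_force: [-0.1, -0.2, -1.1]
gripper_width: 0.0325
grasp_force: 0.0
```

```bash
python3 -m pendant '[{"delta_pos":[0,0,0],"delta_rot":[0,0,0]},{"delta_pos":[0,0,0],"delta_rot":[0,0,0]},{"delta_pos":[0,0,0],"delta_rot":[0,0,0]},{"delta_pos":[0,0,-0.05],"delta_rot":[0,0,0]},{"delta_pos":[0,0,-0.12],"delta_rot":[0,0,0]},{"delta_pos":[0,0,-0.19],"delta_rot":[0,0,0]},{"delta_pos":[0,0,-0.23],"delta_rot":[0,0,0]},{"delta_pos":[0,0,-0.23],"delta_rot":[0,0,0]}]' 1
python3 -c "
from h import *
plan([.4312,.3271,.13],9.7)"
```

```text
time_s: 6.7
tcp_pos: [0.6246, -0.1758, 0.1649]
orientation: [0.003, 0.388, 0.922, 0.001]
wrist_force: [0.2, 0.8, 0.1]
gripper_width: 0.0008
grasp_force: 0.0
dpos [0.8252, 0.3548, 0.0546] drot [0.0035, 0.0029, 0.3847] alt turn 34.6 J7 0.49
```

Run:
```python
from h import *
wobj(.622,-.1765,.09,name="w2")
```

```text
n 2888 ztop 39.4 [ 622.6 -176. ] [ 23.8 102.5] 44.0
```

View pics/w2.png

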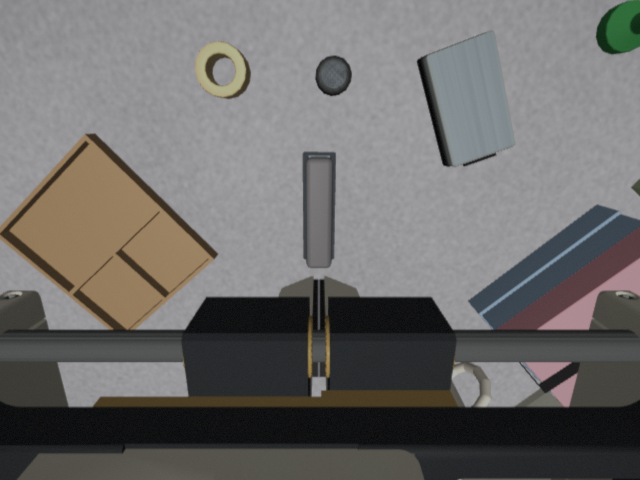

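The wrist view shows the stapler still lying undisturbed at (318,210) and the fingers shut above it, so the grasp missed. I probably lifted before the fingers had finished closing. I'll retry and check the grip force before lifting.

```bash
python3 -m pendant '[{"delta_pos":[0,0,0],"delta_rot":[0,0,0]},{"delta_pos":[0,0,0],"delta_rot":[0,0,0]},{"delta_pos":[0,0,0],"delta_rot":[0,0,0]},{"delta_pos":[0,0,0],"delta_rot":[0,0,0]},{"delta_pos":[0,0,0],"delta_rot":[0,0,0]},{"delta_pos":[0,0,0.04],"delta_rot":[0,0,0]},{"delta_pos":[0,0,0.1],"delta_rot":[0,0,0]},{"delta_pos":[0,0,0.15],"delta_rot":[0,0,0]},{"delta_pos":[0,0,0.19],"delta_rot":[0,0,0]},{"delta_pos":[0,0,0.22],"delta_rot":[0,0,0]},{"delta_pos":[0,0,0.232],"delta_rot":[0,0,0]},{"delta_pos":[0,0,0.232],"delta_rot":[0,0,0]}]' -0.1
python3 -m pendant '[{"delta_pos":[0,0,0],"delta_rot":[0,0,0]},{"delta_pos":[0,0,0],"delta_rot":[0,0,0]},{"delta_pos":[0,0,0],"delta_rot":[0,0,0]},{"delta_pos":[0,0,0],"delta_rot":[0,0,0]},{"delta_pos":[0,0,0],"delta_rot":[0,0,0]},{"delta_pos":[0,0,0],"delta_rot":[0,0,0]}]' 1
```

```text
time_s: 7.95
tcp_pos: [0.6215, -0.1758, 0.0204]
orientation: [-0.001, 0.388, 0.922, 0.0]
wrist_force: [0.2, 0.4, 0.6]
gripper_width: 0.0505
grasp_force: 0.0
time_s: 8.55
tcp_pos: [0.6219, -0.1761, 0.0213]
orientation: [0.0, 0.388, 0.922, -0.0]
wrist_force: [0.7, -0.1, -0.2]
gripper_width: 0.007
grasp_force: 0.0
```

Run:
```python
from h import *
p,d=vision.get_image("wrist");q,_=vision.get_image("scene")
a=cv2.resize(q[230:380,180:330],(600,600),interpolation=cv2.INTER_CUBIC)
b=cv2.resize(p[150:480,200:440],(200,275))
o=np.zeros((600,800,3),np.uint8);o[:,:600]=a;o[:275,600:]=b
cv2.imwrite("pics/c3.png",o[...,::-1]);s=read_state();print(s["gripper_width"],s["grasp_force"],s["time_s"])
```

```text
0.001600065088750834 0.0 8.65
```

View pics/c3.png

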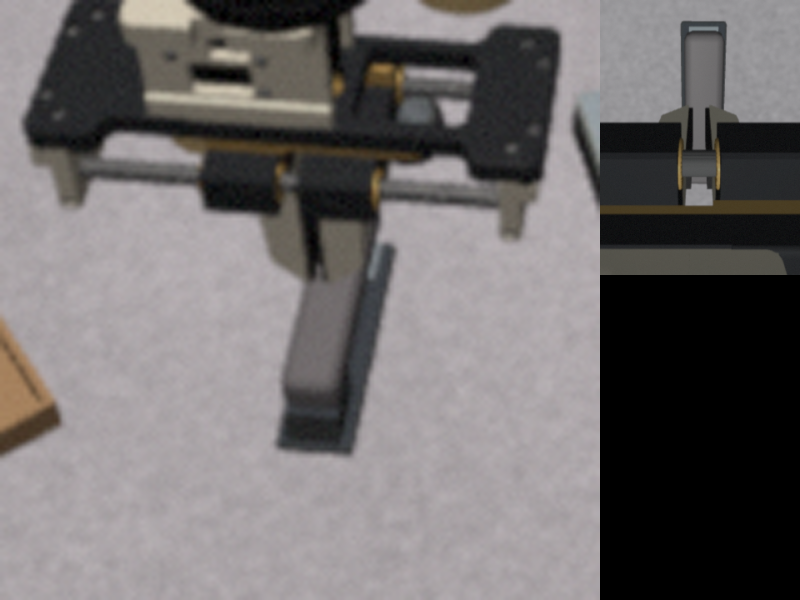

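The crop shows the fingers at about (320,275), appearing above the rear half of the stapler rather than around it. I'll check the geometry from depth.

Run:
```python
from h import *
s=read_state();print(np.round(s["tcp_pos"],4),s["gripper_width"])
p,d=vision.get_image("wrist");W=cloud("wrist",p,d);W[d==0]=np.nan
R=pose()[1].as_matrix();T=(W-s["tcp_pos"])@R
print("table z wrist",np.nanmedian(W[100:200,20:100,2]),np.nanmedian(W[60:120,430:600,2]))
for v in range(170,420,10): print(v,[ (np.round(W[v,u]*1e3).tolist(),np.round(T[v,u]*1e3).tolist()) for u in (300,318)])
q,e=vision.get_image("scene");S=cloud("scene",q,e)
# scene point of the fingertip area
for v in (280,285,290,295,298,300,304,310,320): print("scene",v,[np.round(S[v,u]*1e3).tolist() for u in (252,256,260,264,268)])
```

```text
[ 0.6219 -0.1761  0.0212] 0.001600065088750834
table z wrist -0.0010502797573942336 0.00796946508147385
170 [([576.0, -145.0, -1.0], [54.0, -12.0, 22.0]), ([583.0, -138.0, -3.0], [54.0, -1.0, 24.0])]
180 [([579.0, -149.0, 6.0], [49.0, -11.0, 15.0]), ([587.0, -142.0, 4.0], [49.0, -1.0, 17.0])]
190 [([584.0, -153.0, 3.0], [43.0, -11.0, 18.0]), ([587.0, -142.0, 36.0], [49.0, -1.0, -15.0])]
200 [([587.0, -157.0, 4.0], [38.0, -11.0, 17.0]), ([590.0, -144.0, 41.0], [45.0, -1.0, -19.0])]
210 [([591.0, -161.0, 5.0], [32.0, -12.0, 16.0]), ([593.0, -148.0, 41.0], [40.0, -1.0, -20.0])]
220 [([596.0, -166.0, 5.0], [26.0, -12.0, 16.0]), ([596.0, -151.0, 42.0], [36.0, -1.0, -21.0])]
230 [([600.0, -170.0, 5.0], [19.0, -12.0, 16.0]), ([600.0, -155.0, 42.0], [31.0, -1.0, -21.0])]
240 [([604.0, -175.0, 5.0], [13.0, -12.0, 16.0]), ([604.0, -159.0, 41.0], [25.0, -1.0, -20.0])]
250 [([608.0, -179.0, 5.0], [7.0, -12.0, 16.0]), ([607.0, -163.0, 40.0], [20.0, -1.0, -19.0])]
260 [([613.0, -184.0, 4.0], [0.0, -12.0, 17.0]), ([611.0, -167.0, 40.0], [14.0, -1.0, -19.0])]
270 [([618.0, -189.0, 4.0], [-7.0, -12.0
[... 1890 characters left out ...]
0], [631.0, -183.0, 69.0], [636.0, -178.0, 69.0], [639.0, -173.0, 69.0]]
scene 298 [[620.0, -191.0, 58.0], [625.0, -187.0, 59.0], [630.0, -183.0, 61.0], [634.0, -178.0, 60.0], [625.0, -165.0, 41.0]]
scene 300 [[582.0, -172.0, 1.0], [625.0, -187.0, 54.0], [629.0, -182.0, 54.0], [623.0, -172.0, 40.0], [627.0, -167.0, 40.0]]
scene 304 [[588.0, -177.0, -0.0], [622.0, -187.0, 41.0], [627.0, -183.0, 42.0], [631.0, -177.0, 42.0], [635.0, -172.0, 41.0]]
scene 310 [[599.0, -184.0, -2.0], [634.0, -195.0, 43.0], [637.0, -190.0, 42.0], [642.0, -185.0, 42.0], [641.0, -177.0, 35.0]]
scene 320 [[645.0, -211.0, 42.0], [650.0, -206.0, 42.0], [654.0, -201.0, 42.0], [657.0, -196.0, 40.0], [639.0, -178.0, 6.0]]
```

Depth shows that the real fingertips end at z≈0.053 while the TCP reads 0.021. The fingers are therefore about 40 mm shorter than stated and closed above the stapler. I'll measure the tip offset precisely.

Run:
```python
from h import *
t,R=pose();M=R.as_matrix()
for c in ("wrist","scene","top"):
  for k in range(2):
    p,d=vision.get_image(c);W=cloud(c,p,d);W[d==0]=np.nan;T=(W-t)@M
    m=(abs(T[...,0])<13)&(abs(T[...,0])<.013)&(abs(T[...,1])<.03)&(W[...,2]>.046)&(W[...,2]<.1)
    z=T[m][:,2];print(c,m.sum(),np.round(np.sort(z)[-12:]*1e3,1),np.round(T[m].min(0)*1e3,1),np.round(T[m].max(0)*1e3,1))
```

```text
wrist 1871 [-31.1 -31.  -30.8 -30.7 -30.7 -30.7 -30.5 -30.5 -30.4 -30.3 -29.8 -29.6] [-10.5 -17.8 -77.5] [ 11.5  16.5 -29.6]
wrist 1870 [-31.1 -31.1 -30.8 -30.7 -30.7 -30.7 -30.6 -30.6 -30.6 -30.6 -30.5 -29.7] [-10.3 -17.7 -77.8] [ 11.3  16.7 -29.7]
scene 325 [-35.2 -35.2 -34.4 -34.3 -34.3 -34.  -33.7 -33.4 -32.4 -32.4 -31.6 -31.1] [-13.  -19.9 -78.2] [  4.8  16.8 -31.1]
scene 326 [-35.2 -35.  -34.6 -34.4 -34.4 -34.3 -34.3 -32.4 -32.2 -32.2 -31.3 -30.7] [-12.6 -20.  -77.9] [  6.   17.  -30.7]
top 3 [-70.9 -70.2 -33. ] [ 10.7  -0.5 -70.9] [ 11.8   2.1 -33. ]
top 2 [-69.4 -37.8] [ 10.2  -0.4 -69.4] [ 12.7   1.7 -37.8]
```

```bash
python3 -m pendant '[{"delta_pos":[0,0,0],"delta_rot":[0,0,0]},{"delta_pos":[0,0,0],"delta_rot":[0,0,0]},{"delta_pos":[0,0,0],"delta_rot":[0,0,0]},{"delta_pos":[0,0,0],"delta_rot":[0,0,0]},{"delta_pos":[0,0,0],"delta_rot":[0,0,0]},{"delta_pos":[0,0,0],"delta_rot":[0,0,0]},{"delta_pos":[0,0,0],"delta_rot":[0,0,0]},{"delta_pos":[0,0,0.02],"delta_rot":[0,0,0]},{"delta_pos":[0,0,0.04],"delta_rot":[0,0,0]},{"delta_pos":[0,0,0.055],"delta_rot":[0,0,0]},{"delta_pos":[0,0,0.065],"delta_rot":[0,0,0]},{"delta_pos":[0,0,0.065],"delta_rot":[0,0,0]}]' -0.1
python3 -m pendant '[{"delta_pos":[0,0,0],"delta_rot":[0,0,0]},{"delta_pos":[0,0,0],"delta_rot":[0,0,0]},{"delta_pos":[0,0,0],"delta_rot":[0,0,0]},{"delta_pos":[0,0,0],"delta_rot":[0,0,0]},{"delta_pos":[0,0,0],"delta_rot":[0,0,0]},{"delta_pos":[0,0,0],"delta_rot":[0,0,0]}]' 1
```

```text
time_s: 10.25
tcp_pos: [0.6208, -0.1758, -0.0195]
orientation: [-0.001, 0.388, 0.922, -0.0]
wrist_force: [0.2, -0.2, 0.3]
gripper_width: 0.0503
grasp_force: 0.0
time_s: 10.85
tcp_pos: [0.6226, -0.1757, -0.0173]
orientation: [0.001, 0.388, 0.922, 0.0]
wrist_force: [1.2, 1.1, 1.6]
gripper_width: 0.0235
grasp_force: 30.0
```

Gripped: width 23.5 mm, force 30 N. I'll lift and then move to the sealing tray.

```bash
python3 -m pendant '[{"delta_pos":[0,0,-0.04],"delta_rot":[0,0,0]},{"delta_pos":[0,0,-0.1],"delta_rot":[0,0,0]},{"delta_pos":[0,0,-0.16],"delta_rot":[0,0,0]},{"delta_pos":[0,0,-0.2],"delta_rot":[0,0,0]},{"delta_pos":[0,0,-0.2],"delta_rot":[0,0,0]}]' 1
python3 -c "
from h import *
plan([.4312,.3271,.10],9.7)"
```

```text
time_s: 11.35
tcp_pos: [0.624, -0.1764, 0.1057]
orientation: [0.003, 0.388, 0.922, 0.0]
wrist_force: [0.2, 0.3, -2.4]
gripper_width: 0.0241
grasp_force: 30.0
dpos [0.8249, 0.3562, 0.0063] drot [0.0024, 0.0025, 0.3846] alt turn 34.6 J7 0.45
```

```bash
python3 -m pendant '[{"delta_pos":[0.824,0.355,0],"delta_rot":[0,0,0.385]},{"delta_pos":[0.824,0.355,0],"delta_rot":[0,0,0.385]},{"delta_pos":[0.824,0.355,0],"delta_rot":[0,0,0.385]},{"delta_pos":[0.824,0.355,0],"delta_rot":[0,0,0.385]},{"delta_pos":[0.824,0.355,0],"delta_rot":[0,0,0.385]},{"delta_pos":[0.824,0.355,0],"delta_rot":[0,0,0.385]},{"delta_pos":[0.824,0.355,0],"delta_rot":[0,0,0.385]},{"delta_pos":[0.824,0.355,0],"delta_rot":[0,0,0.385]},{"delta_pos":[0.824,0.355,0],"delta_rot":[0,0,0.385]},{"delta_pos":[0.824,0.355,0],"delta_rot":[0,0,0.385]},{"delta_pos":[0.824,0.355,0],"delta_rot":[0,0,0.385]},{"delta_pos":[0.824,0.355,0],"delta_rot":[0,0,0.385]},{"delta_pos":[0.824,0.355,0],"delta_rot":[0,0,0.385]},{"delta_pos":[0.824,0.355,0],"delta_rot":[0,0,0.385]},{"delta_pos":[0.824,0.355,0],"delta_rot":[0,0,0.385]},{"delta_pos":[0.824,0.355,0],"delta_rot":[0,0,0.385]}]' 1
python3 - <<'E'
from h import *
plan([.4312,.3271,-.013],9.7)
p,d=vision.get_image("wrist");W=cloud("wrist",p,d);W[d==0]=np.nan
cv2.imwrite("pics/w4.png",p[...,::-1])
m=(W[...,2]>.009)&(W[...,2]<.024)&(np.hypot(W[...,0]-.4765,W[...,1]-.335)<.12)
print(m.sum(),cv2.minAreaRect((W[m][:,:2]*1000).astype(np.float32)), "table",np.nanmedian(W[20:60,300:400,2]))
E
```

```text
time_s: 12.95
tcp_pos: [0.4296, 0.3249, 0.1017]
orientation: [0.0, 0.646, 0.763, -0.0]
wrist_force: [-0.1, -0.4, -2.1]
gripper_width: 0.0237
grasp_force: 30.0
dpos [0.0034, 0.0033, 0.1912] drot [-0.0002, 0.0005, -0.002] alt turn -0.2 J7 -1.04
3750 ((478.1617431640625, 338.7172546386719), (154.705078125, 137.8514862060547), 9.759878158569336) table -0.0011852832201229568
```

View pics/w4.png

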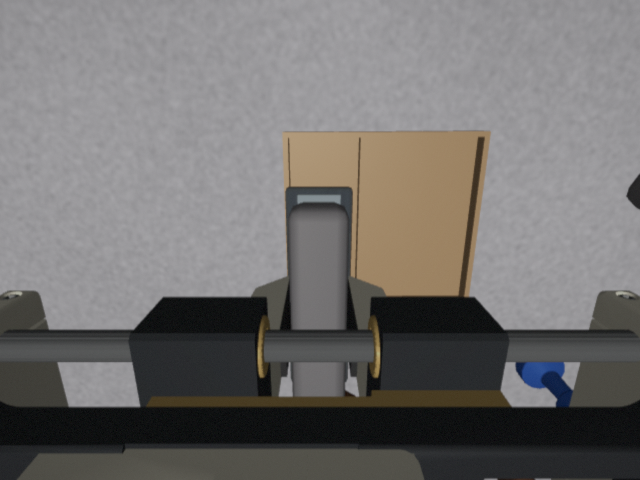

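The wrist view shows the stapler held straight above the narrow (left) space of the sealing tray, whose divider is at u≈358. I'll lower it and release.

```bash
python3 -m pendant '[{"delta_pos":[0.0036,0.0047,0.05],"delta_rot":[0,0,0]},{"delta_pos":[0.0036,0.0047,0.1],"delta_rot":[0,0,0]},{"delta_pos":[0.0036,0.0047,0.14],"delta_rot":[0,0,0]},{"delta_pos":[0.0036,0.0047,0.165],"delta_rot":[0,0,0]},{"delta_pos":[0.0036,0.0047,0.18],"delta_rot":[0,0,0]},{"delta_pos":[0.0036,0.0047,0.19],"delta_rot":[0,0,0]},{"delta_pos":[0.0036,0.0047,0.19],"delta_rot":[0,0,0]},{"delta_pos":[0.0036,0.0047,0.19],"delta_rot":[0,0,0]}]' 1
python3 -m pendant '[{"delta_pos":[0,0,0],"delta_rot":[0,0,0]},{"delta_pos":[0,0,0],"delta_rot":[0,0,0]},{"delta_pos":[0,0,0],"delta_rot":[0,0,0]},{"delta_pos":[0,0,0],"delta_rot":[0,0,0]},{"delta_pos":[0,0,-0.04],"delta_rot":[0,0,0]},{"delta_pos":[0,0,-0.1],"delta_rot":[0,0,0]},{"delta_pos":[0,0,-0.17],"delta_rot":[0,0,0]},{"delta_pos":[0,0,-0.19],"delta_rot":[0,0,0]},{"delta_pos":[0,0,-0.19],"delta_rot":[0,0,0]}]' 0.1
python3 -c "
from h import *
wobj(.432,.3275,.075)
plan([.4714,.0102,.10],99.7);plan([.4714,.0102,.10],9.7);plan([.4714,.0102,.10],40)"
```

```text
time_s: 13.8
tcp_pos: [0.4318, 0.3296, -0.0111]
orientation: [0.0, 0.645, 0.764, 0.001]
wrist_force: [-0.0, 0.3, -1.1]
gripper_width: 0.0238
grasp_force: 30.0
time_s: 14.7
tcp_pos: [0.4326, 0.3301, 0.1041]
orientation: [0.001, 0.645, 0.764, 0.002]
wrist_force: [0.7, 0.1, 0.5]
gripper_width: 0.0412
grasp_force: 0.0
n 4290 ztop 44.1 [431.  326.6] [ 24.  102.9] 9.8
dpos [-0.5347, -0.0239, 0.004] drot [0.0009, -0.0007, 0.9994] alt turn 89.9 J7 -1.05
dpos [-0.5347, -0.0239, 0.004] drot [0.001, 0.0001, -0.0006] alt turn -0.1 J7 -1.05
dpos [-0.5347, -0.0239, 0.004] drot [0.001, 0.0004, -0.3373] alt turn -30.4 J7 -1.05
```

```bash
python3 -m pendant '[{"delta_pos":[-0.534,-0.024,0.005],"delta_rot":[0,0,-1]},{"delta_pos":[-0.534,-0.024,0.005],"delta_rot":[0,0,-1]},{"delta_pos":[-0.534,-0.024,0.005],"delta_rot":[0,0,-1]},{"delta_pos":[-0.534,-0.024,0.005],"delta_rot":[0,0,-1]},{"delta_pos":[-0.534,-0.024,0.005],"delta_rot":[0,0,-1]},{"delta_pos":[-0.534,-0.024,0.005],"delta_rot":[0,0,-1]},{"delta_pos":[-0.534,-0.024,0.005],"delta_rot":[0,0,-1]},{"delta_pos":[-0.534,-0.024,0.005],"delta_rot":[0,0,-1]},{"delta_pos":[-0.534,-0.024,0.005],"delta_rot":[0,0,-1]},{"delta_pos":[-0.534,-0.024,0.005],"delta_rot":[0,0,-1]},{"delta_pos":[-0.534,-0.024,0.005],"delta_rot":[0,0,-1]},{"delta_pos":[-0.534,-0.024,0.005],"delta_rot":[0,0,-1]},{"delta_pos":[-0.534,-0.024,0.005],"delta_rot":[0,0,-1]},{"delta_pos":[-0.534,-0.024,0.005],"delta_rot":[0,0,-1]}]' -1
python3 -c "
from h import *
wobj(.4714,.0102,.05)
plan([.4714,.0102,-.016],99.7)"
```

```text
time_s: 16.15
tcp_pos: [0.4704, 0.0109, 0.0985]
orientation: [-0.0, -0.084, 0.996, 0.0]
wrist_force: [-1.4, -0.0, -1.0]
gripper_width: 0.0918
grasp_force: 0.0
n 3878 ztop 45.9 [473.6  10.3] [63.  62.7] 68.1
dpos [-0.0014, -0.0013, 0.1912] drot [-0.0001, -0.0004, -0.0009] alt turn -0.1 J7 0.88
```

```bash
python3 -m pendant '[{"delta_pos":[-0.003,-0.001,0.05],"delta_rot":[0,0,0]},{"delta_pos":[-0.003,-0.001,0.1],"delta_rot":[0,0,0]},{"delta_pos":[-0.003,-0.001,0.14],"delta_rot":[0,0,0]},{"delta_pos":[-0.003,-0.001,0.17],"delta_rot":[0,0,0]},{"delta_pos":[-0.003,-0.001,0.19],"delta_rot":[0,0,0]},{"delta_pos":[-0.003,-0.001,0.191],"delta_rot":[0,0,0]},{"delta_pos":[-0.003,-0.001,0.191],"delta_rot":[0,0,0]}]' -1
python3 -m pendant '[{"delta_pos":[0,0,0],"delta_rot":[0,0,0]},{"delta_pos":[0,0,0],"delta_rot":[0,0,0]},{"delta_pos":[0,0,0],"delta_rot":[0,0,0]},{"delta_pos":[0,0,0],"delta_rot":[0,0,0]},{"delta_pos":[0,0,0],"delta_rot":[0,0,0]},{"delta_pos":[0,0,0],"delta_rot":[0,0,0]}]' 1
python3 -m pendant '[{"delta_pos":[0,0,-0.04],"delta_rot":[0,0,0]},{"delta_pos":[0,0,-0.1],"delta_rot":[0,0,0]},{"delta_pos":[0,0,-0.16],"delta_rot":[0,0,0]},{"delta_pos":[0,0,-0.2],"delta_rot":[0,0,0]},{"delta_pos":[0,0,-0.2],"delta_rot":[0,0,0]},{"delta_pos":[0,0,-0.2],"delta_rot":[0,0,0]}]' 1
python3 -c "
from h import *
plan([.506,.340,.10],99.7)"
```

```text
time_s: 16.9
tcp_pos: [0.473, 0.0108, -0.0151]
orientation: [0.0, -0.084, 0.996, 0.0]
wrist_force: [-1.1, 1.0, 0.2]
gripper_width: 0.0917
grasp_force: 0.0
time_s: 17.5
tcp_pos: [0.4729, 0.0106, -0.0152]
orientation: [0.0, -0.084, 0.996, -0.0]
wrist_force: [-1.2, -0.0, 4.1]
gripper_width: 0.0628
grasp_force: 29.9
time_s: 18.1
tcp_pos: [0.4725, 0.0099, 0.104]
orientation: [-0.0, -0.084, 0.996, -0.0]
wrist_force: [-0.6, -0.0, -2.0]
gripper_width: 0.0623
grasp_force: 29.9
dpos [-0.1471, 0.533, 0.0063] drot [-0.0005, -0.0001, -0.0007] alt turn -0.1 J7 0.9
```

```bash
python3 -m pendant '[{"delta_pos":[-0.147,0.533,0],"delta_rot":[0,0,0]},{"delta_pos":[-0.147,0.533,0],"delta_rot":[0,0,0]},{"delta_pos":[-0.147,0.533,0],"delta_rot":[0,0,0]},{"delta_pos":[-0.147,0.533,0],"delta_rot":[0,0,0]},{"delta_pos":[-0.147,0.533,0],"delta_rot":[0,0,0]},{"delta_pos":[-0.147,0.533,0],"delta_rot":[0,0,0]},{"delta_pos":[-0.147,0.533,0],"delta_rot":[0,0,0]},{"delta_pos":[-0.147,0.533,0],"delta_rot":[0,0,0]},{"delta_pos":[-0.147,0.533,0],"delta_rot":[0,0,0]},{"delta_pos":[-0.147,0.533,0],"delta_rot":[0,0,0]},{"delta_pos":[-0.147,0.533,0],"delta_rot":[0,0,0]}]' 1
python3 -c "
from h import *
plan([.506,.340,-.0095],99.7)"
```

```text
time_s: 19.2
tcp_pos: [0.5063, 0.3383, 0.1035]
orientation: [-0.0, -0.083, 0.997, -0.001]
wrist_force: [-0.0, -0.3, -1.7]
gripper_width: 0.0627
grasp_force: 29.9
dpos [-0.0002, 0.0031, 0.1883] drot [-0.0011, -0.0007, -0.0017] alt turn -0.2 J7 0.45
```

```bash
python3 -m pendant '[{"delta_pos":[0,0.002,0.05],"delta_rot":[0,0,0]},{"delta_pos":[0,0.002,0.1],"delta_rot":[0,0,0]},{"delta_pos":[0,0.002,0.14],"delta_rot":[0,0,0]},{"delta_pos":[0,0.002,0.165],"delta_rot":[0,0,0]},{"delta_pos":[0,0.002,0.18],"delta_rot":[0,0,0]},{"delta_pos":[0,0.002,0.189],"delta_rot":[0,0,0]},{"delta_pos":[0,0.002,0.189],"delta_rot":[0,0,0]},{"delta_pos":[0,0.002,0.189],"delta_rot":[0,0,0]}]' 1
python3 -m pendant '[{"delta_pos":[0,0,0],"delta_rot":[0,0,0]},{"delta_pos":[0,0,0],"delta_rot":[0,0,0]},{"delta_pos":[0,0,0],"delta_rot":[0,0,0]},{"delta_pos":[0,0,0],"delta_rot":[0,0,0]},{"delta_pos":[0,0,-0.04],"delta_rot":[0,0,0]},{"delta_pos":[0,0,-0.1],"delta_rot":[0,0,0]},{"delta_pos":[0,0,-0.17],"delta_rot":[0,0,0]},{"delta_pos":[0,0,-0.19],"delta_rot":[0,0,0]},{"delta_pos":[0,0,-0.19],"delta_rot":[0,0,0]}]' -0.7
python3 -c "
from h import *
wobj(.506,.340,.05,zlo=.03,name='w5')
plan([.4767,-.1463,.10],85.4);plan([.4767,-.1463,.10],-4.6)"
```

```text
time_s: 20.0
tcp_pos: [0.5062, 0.3423, -0.008]
orientation: [0.001, -0.084, 0.996, 0.0]
wrist_force: [0.0, -0.2, -1.7]
gripper_width: 0.0625
grasp_force: 29.9
time_s: 20.9
tcp_pos: [0.5069, 0.3429, 0.1074]
orientation: [0.002, -0.084, 0.996, 0.001]
wrist_force: [-0.0, 0.7, -0.5]
gripper_width: 0.0779
grasp_force: 0.0
n 3791 ztop 47.8 [506.2 340.2] [62.8 62.9] 70.6
dpos [0.1849, -0.7936, 0.0089] drot [-0.0, 0.0009, 0.1584] alt turn 14.3 J7 0.45
dpos [0.1849, -0.7936, 0.0089] drot [-0.0007, 0.0007, -0.8416] alt turn -75.7 J7 0.45
```

View pics/w5.png

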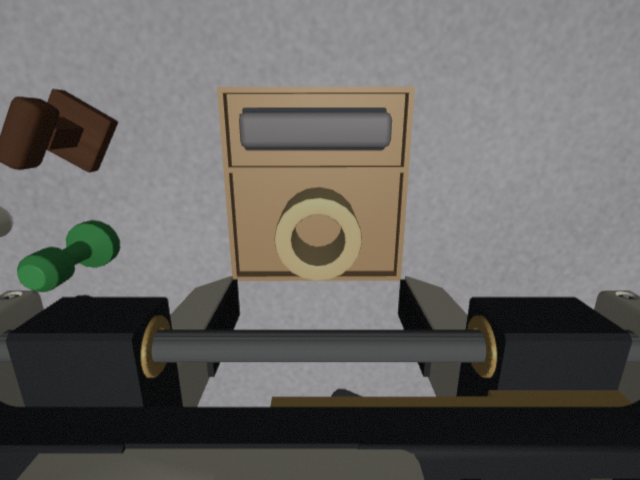

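The wrist view shows the sealing kit complete. The stapler lies flat in the narrow space at (316,129), and the large roll lies in the wide space at (318,240). Next is the small roll.

```bash
python3 -m pendant '[{"delta_pos":[0.185,-0.792,0.008],"delta_rot":[0,0,0.158]},{"delta_pos":[0.185,-0.792,0.008],"delta_rot":[0,0,0.158]},{"delta_pos":[0.185,-0.792,0.008],"delta_rot":[0,0,0.158]},{"delta_pos":[0.185,-0.792,0.008],"delta_rot":[0,0,0.158]},{"delta_pos":[0.185,-0.792,0.008],"delta_rot":[0,0,0.158]},{"delta_pos":[0.185,-0.792,0.008],"delta_rot":[0,0,0.158]},{"delta_pos":[0.185,-0.792,0.008],"delta_rot":[0,0,0.158]},{"delta_pos":[0.185,-0.792,0.008],"delta_rot":[0,0,0.158]},{"delta_pos":[0.185,-0.792,0.008],"delta_rot":[0,0,0.158]},{"delta_pos":[0.185,-0.792,0.008],"delta_rot":[0,0,0.158]},{"delta_pos":[0.185,-0.792,0.008],"delta_rot":[0,0,0.158]},{"delta_pos":[0.185,-0.792,0.008],"delta_rot":[0,0,0.158]},{"delta_pos":[0.185,-0.792,0.008],"delta_rot":[0,0,0.158]},{"delta_pos":[0.185,-0.792,0.008],"delta_rot":[0,0,0.158]}]' -0.6
python3 -c "
from h import *
wobj(.4767,-.1463,.045)
plan([.4767,-.1463,-.018],85.4)"
```

```text
time_s: 22.35
tcp_pos: [0.476, -0.1435, 0.1]
orientation: [-0.0, 0.038, 0.999, 0.0]
wrist_force: [0.3, -0.7, -0.5]
gripper_width: 0.0732
grasp_force: 0.0
n 1715 ztop 23.9 [ 478.8 -146.4] [42.9 42.8] 35.8
dpos [-0.0013, -0.0044, 0.1969] drot [0.0002, -0.0001, 0.0026] alt turn 0.2 J7 1.0
```

```bash
python3 -m pendant '[{"delta_pos":[-0.003,-0.004,0.05],"delta_rot":[0,0,0]},{"delta_pos":[-0.003,-0.004,0.1],"delta_rot":[0,0,0]},{"delta_pos":[-0.003,-0.004,0.14],"delta_rot":[0,0,0]},{"delta_pos":[-0.003,-0.004,0.175],"delta_rot":[0,0,0]},{"delta_pos":[-0.003,-0.004,0.19],"delta_rot":[0,0,0]},{"delta_pos":[-0.003,-0.004,0.197],"delta_rot":[0,0,0]},{"delta_pos":[-0.003,-0.004,0.197],"delta_rot":[0,0,0]}]' -0.6
python3 -m pendant '[{"delta_pos":[0,0,0],"delta_rot":[0,0,0]},{"delta_pos":[0,0,0],"delta_rot":[0,0,0]},{"delta_pos":[0,0,0],"delta_rot":[0,0,0]},{"delta_pos":[0,0,0],"delta_rot":[0,0,0]},{"delta_pos":[0,0,0],"delta_rot":[0,0,0]},{"delta_pos":[0,0,0],"delta_rot":[0,0,0]}]' 1
python3 -m pendant '[{"delta_pos":[0,0,-0.04],"delta_rot":[0,0,0]},{"delta_pos":[0,0,-0.1],"delta_rot":[0,0,0]},{"delta_pos":[0,0,-0.16],"delta_rot":[0,0,0]},{"delta_pos":[0,0,-0.2],"delta_rot":[0,0,0]},{"delta_pos":[0,0,-0.2],"delta_rot":[0,0,0]},{"delta_pos":[0,0,-0.2],"delta_rot":[0,0,0]}]' 1
python3 -c "
from h import *
plan([.538,-.390,.10],85.4)"
```

```text
time_s: 23.1
tcp_pos: [0.4781, -0.1472, -0.0177]
orientation: [0.0, 0.039, 0.999, 0.0]
wrist_force: [0.1, -0.1, 0.7]
gripper_width: 0.0736
grasp_force: 0.0
time_s: 23.7
tcp_pos: [0.478, -0.1479, -0.0175]
orientation: [0.0, 0.04, 0.999, -0.0]
wrist_force: [-1.7, -0.0, 3.8]
gripper_width: 0.0432
grasp_force: 30.0
time_s: 24.3
tcp_pos: [0.4776, -0.1484, 0.1019]
orientation: [0.0, 0.04, 0.999, -0.0]
wrist_force: [-1.1, -0.3, -1.4]
gripper_width: 0.0426
grasp_force: 30.0
dpos [-0.1325, -0.3934, 0.0035] drot [-0.0005, 0.0001, 0.0002] alt turn 0.0 J7 1.01
```

```bash
python3 -m pendant '[{"delta_pos":[-0.1325,-0.394,0],"delta_rot":[0,0,0]},{"delta_pos":[-0.1325,-0.394,0],"delta_rot":[0,0,0]},{"delta_pos":[-0.1325,-0.394,0],"delta_rot":[0,0,0]},{"delta_pos":[-0.1325,-0.394,0],"delta_rot":[0,0,0]},{"delta_pos":[-0.1325,-0.394,0],"delta_rot":[0,0,0]},{"delta_pos":[-0.1325,-0.394,0],"delta_rot":[0,0,0]},{"delta_pos":[-0.1325,-0.394,0],"delta_rot":[0,0,0]},{"delta_pos":[-0.1325,-0.394,0],"delta_rot":[0,0,0]},{"delta_pos":[-0.1325,-0.394,0],"delta_rot":[0,0,0]},{"delta_pos":[-0.1325,-0.394,0],"delta_rot":[0,0,0]}]' 1
python3 - <<'E'
from h import *
plan([.538,-.390,-.0125],85.4)
p,d=vision.get_image("wrist");W=cloud("wrist",p,d);W[d==0]=np.nan
cv2.imwrite("pics/w6.png",p[...,::-1])
m=(W[...,2]>.008)&(W[...,2]<.022)&(np.hypot(W[...,0]-.4963,W[...,1]+.3517)<.12)
print(m.sum(),cv2.minAreaRect((W[m][:,:2]*1000).astype(np.float32)))
E
```

```text
time_s: 25.3
tcp_pos: [0.5383, -0.3884, 0.102]
orientation: [-0.0, 0.038, 0.999, -0.0]
wrist_force: [-0.8, -0.2, -0.0]
gripper_width: 0.043
grasp_force: 30.0
dpos [0.0002, -0.0027, 0.1909] drot [-0.0001, -0.0003, 0.0022] alt turn 0.2 J7 1.45
6791 ((498.56268310546875, -352.2443542480469), (144.5138397216797, 162.87696838378906), 85.47144317626953)
```

View pics/w6.png

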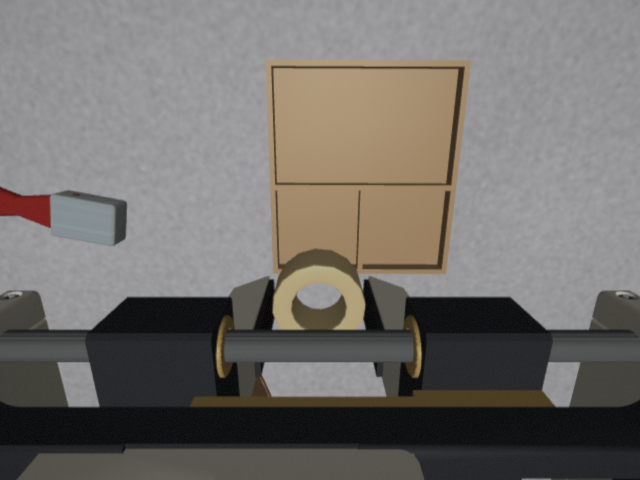

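The wrist view shows the small roll held level at (320,285), over the near-left small space of the desk tray. I'll lower it and release.

```bash
python3 -m pendant '[{"delta_pos":[-0.001,-0.003,0.05],"delta_rot":[0,0,0]},{"delta_pos":[-0.001,-0.003,0.1],"delta_rot":[0,0,0]},{"delta_pos":[-0.001,-0.003,0.14],"delta_rot":[0,0,0]},{"delta_pos":[-0.001,-0.003,0.17],"delta_rot":[0,0,0]},{"delta_pos":[-0.001,-0.003,0.184],"delta_rot":[0,0,0]},{"delta_pos":[-0.001,-0.003,0.191],"delta_rot":[0,0,0]},{"delta_pos":[-0.001,-0.003,0.191],"delta_rot":[0,0,0]},{"delta_pos":[-0.001,-0.003,0.191],"delta_rot":[0,0,0]}]' 1
python3 -m pendant '[{"delta_pos":[0,0,0],"delta_rot":[0,0,0]},{"delta_pos":[0,0,0],"delta_rot":[0,0,0]},{"delta_pos":[0,0,0],"delta_rot":[0,0,0]},{"delta_pos":[0,0,0],"delta_rot":[0,0,0]},{"delta_pos":[0,0,-0.04],"delta_rot":[0,0,0]},{"delta_pos":[0,0,-0.1],"delta_rot":[0,0,0]},{"delta_pos":[0,0,-0.17],"delta_rot":[0,0,0]},{"delta_pos":[0,0,-0.19],"delta_rot":[0,0,0]},{"delta_pos":[0,0,-0.19],"delta_rot":[0,0,0]}]' -0.35
python3 -c "
from h import *
wobj(.539,-.390,.045,zlo=.018)
plan([.649,-.0147,.10],64.3)"
```

```text
time_s: 26.15
tcp_pos: [0.5396, -0.3918, -0.0114]
orientation: [0.001, 0.04, 0.999, -0.0]
wrist_force: [0.5, -1.0, -1.1]
gripper_width: 0.043
grasp_force: 30.0
time_s: 27.05
tcp_pos: [0.5408, -0.3922, 0.1058]
orientation: [0.002, 0.04, 0.999, -0.001]
wrist_force: [1.1, 0.1, 0.6]
gripper_width: 0.062
grasp_force: 0.0
n 1685 ztop 25.3 [ 538.1 -392.7] [42.5 42.9] 85.0
dpos [-0.1323, 0.6414, 0.0046] drot [-0.0009, 0.0014, 0.235] alt turn 21.2 J7 1.45
```

```bash
python3 -m pendant '[{"delta_pos":[-0.134,0.641,0.006],"delta_rot":[0,0,0.235]},{"delta_pos":[-0.134,0.641,0.006],"delta_rot":[0,0,0.235]},{"delta_pos":[-0.134,0.641,0.006],"delta_rot":[0,0,0.235]},{"delta_pos":[-0.134,0.641,0.006],"delta_rot":[0,0,0.235]},{"delta_pos":[-0.134,0.641,0.006],"delta_rot":[0,0,0.235]},{"delta_pos":[-0.134,0.641,0.006],"delta_rot":[0,0,0.235]},{"delta_pos":[-0.134,0.641,0.006],"delta_rot":[0,0,0.235]},{"delta_pos":[-0.134,0.641,0.006],"delta_rot":[0,0,0.235]},{"delta_pos":[-0.134,0.641,0.006],"delta_rot":[0,0,0.235]},{"delta_pos":[-0.134,0.641,0.006],"delta_rot":[0,0,0.235]},{"delta_pos":[-0.134,0.641,0.006],"delta_rot":[0,0,0.235]},{"delta_pos":[-0.134,0.641,0.006],"delta_rot":[0,0,0.235]}]' -1
python3 -c "
from h import *
wobj(.649,-.0147,.075)
plan([.6495,-.0147,-.018],64.3)"
```

```text
time_s: 28.3
tcp_pos: [0.6488, -0.0173, 0.0969]
orientation: [-0.001, 0.224, 0.975, -0.001]
wrist_force: [-0.2, -1.0, -1.1]
gripper_width: 0.0922
grasp_force: 0.0
n 9306 ztop 28.2 [650.7 -13.9] [58.2 97. ] 64.1
dpos [0.0009, 0.0042, 0.192] drot [-0.0008, -0.0004, -0.002] alt turn -0.2 J7 0.5
```

```bash
python3 -m pendant '[{"delta_pos":[0.001,0.004,0.05],"delta_rot":[0,0,0]},{"delta_pos":[0.001,0.004,0.1],"delta_rot":[0,0,0]},{"delta_pos":[0.001,0.004,0.14],"delta_rot":[0,0,0]},{"delta_pos":[0.001,0.004,0.17],"delta_rot":[0,0,0]},{"delta_pos":[0.001,0.004,0.187],"delta_rot":[0,0,0]},{"delta_pos":[0.001,0.004,0.193],"delta_rot":[0,0,0]},{"delta_pos":[0.001,0.004,0.193],"delta_rot":[0,0,0]}]' -1
python3 -m pendant '[{"delta_pos":[0,0,0],"delta_rot":[0,0,0]},{"delta_pos":[0,0,0],"delta_rot":[0,0,0]},{"delta_pos":[0,0,0],"delta_rot":[0,0,0]},{"delta_pos":[0,0,0],"delta_rot":[0,0,0]},{"delta_pos":[0,0,0],"delta_rot":[0,0,0]},{"delta_pos":[0,0,0],"delta_rot":[0,0,0]}]' 1
python3 -m pendant '[{"delta_pos":[0,0,-0.03],"delta_rot":[0,0,0]},{"delta_pos":[0,0,-0.08],"delta_rot":[0,0,0]},{"delta_pos":[0,0,-0.14],"delta_rot":[0,0,0]},{"delta_pos":[0,0,-0.18],"delta_rot":[0,0,0]},{"delta_pos":[0,0,-0.2],"delta_rot":[0,0,0]},{"delta_pos":[0,0,-0.2],"delta_rot":[0,0,0]}]' 1
python3 -c "
from h import *
plan([.4625,-.349,.10],-4.6)"
```

```text
time_s: 29.05
tcp_pos: [0.6501, -0.0122, -0.0177]
orientation: [0.0, 0.223, 0.975, 0.0]
wrist_force: [-1.4, 0.6, 0.1]
gripper_width: 0.0918
grasp_force: 0.0
time_s: 29.65
tcp_pos: [0.6502, -0.0123, -0.0175]
orientation: [0.0, 0.222, 0.975, -0.0]
wrist_force: [0.7, -0.5, 3.1]
gripper_width: 0.058
grasp_force: 51.7
time_s: 30.25
tcp_pos: [0.651, -0.012, 0.1044]
orientation: [0.002, 0.222, 0.975, 0.0]
wrist_force: [-0.6, -0.7, -1.2]
gripper_width: 0.0576
grasp_force: 51.5
dpos [0.0395, -0.6424, 0.0064] drot [0.0018, 0.0012, 0.7656] alt turn 68.9 J7 0.5
```

```bash
python3 -m pendant '[{"delta_pos":[0.04,-0.642,0],"delta_rot":[0,0,0.765]},{"delta_pos":[0.04,-0.642,0],"delta_rot":[0,0,0.765]},{"delta_pos":[0.04,-0.642,0],"delta_rot":[0,0,0.765]},{"delta_pos":[0.04,-0.642,0],"delta_rot":[0,0,0.765]},{"delta_pos":[0.04,-0.642,0],"delta_rot":[0,0,0.765]},{"delta_pos":[0.04,-0.642,0],"delta_rot":[0,0,0.765]},{"delta_pos":[0.04,-0.642,0],"delta_rot":[0,0,0.765]},{"delta_pos":[0.04,-0.642,0],"delta_rot":[0,0,0.765]},{"delta_pos":[0.04,-0.642,0],"delta_rot":[0,0,0.765]},{"delta_pos":[0.04,-0.642,0],"delta_rot":[0,0,0.765]},{"delta_pos":[0.04,-0.642,0],"delta_rot":[0,0,0.765]},{"delta_pos":[0.04,-0.642,0],"delta_rot":[0,0,0.765]},{"delta_pos":[0.04,-0.642,0],"delta_rot":[0,0,0.765]}]' 1
python3 - <<'E'
from h import *
plan([.4625,-.350,-.0125],-4.6)
p,d=vision.get_image("wrist");cv2.imwrite("pics/w7.png",p[...,::-1])
E
```

```text
time_s: 31.55
tcp_pos: [0.462, -0.3474, 0.102]
orientation: [-0.0, 0.734, 0.68, 0.0]
wrist_force: [-0.0, 0.2, -0.4]
gripper_width: 0.0577
grasp_force: 51.5
dpos [-0.0045, 0.0012, 0.1908] drot [0.0001, -0.0005, 0.0025] alt turn 0.2 J7 0.01
```

View pics/w7.png

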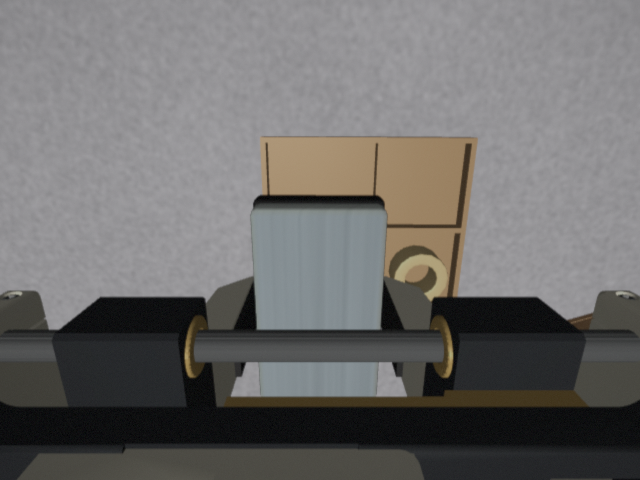

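The wrist view shows the pad held straight, covering (252–385, 200–400), over the long space. The small roll sits in its own space at (420,277). I'll lower the pad and release.

```bash
python3 -m pendant '[{"delta_pos":[-0.003,0.001,0.05],"delta_rot":[0,0,0]},{"delta_pos":[-0.003,0.001,0.1],"delta_rot":[0,0,0]},{"delta_pos":[-0.003,0.001,0.14],"delta_rot":[0,0,0]},{"delta_pos":[-0.003,0.001,0.17],"delta_rot":[0,0,0]},{"delta_pos":[-0.003,0.001,0.184],"delta_rot":[0,0,0]},{"delta_pos":[-0.003,0.001,0.191],"delta_rot":[0,0,0]},{"delta_pos":[-0.003,0.001,0.191],"delta_rot":[0,0,0]},{"delta_pos":[-0.003,0.001,0.191],"delta_rot":[0,0,0]}]' 1
python3 -m pendant '[{"delta_pos":[0,0,0],"delta_rot":[0,0,0]},{"delta_pos":[0,0,0],"delta_rot":[0,0,0]},{"delta_pos":[0,0,0],"delta_rot":[0,0,0]},{"delta_pos":[0,0,0],"delta_rot":[0,0,0]},{"delta_pos":[0,0,-0.04],"delta_rot":[0,0,0]},{"delta_pos":[0,0,-0.1],"delta_rot":[0,0,0]},{"delta_pos":[0,0,-0.17],"delta_rot":[0,0,0]},{"delta_pos":[0,0,-0.21],"delta_rot":[0,0,0]},{"delta_pos":[0,0,-0.25],"delta_rot":[0,0,0]},{"delta_pos":[0,0,-0.25],"delta_rot":[0,0,0]}]' -0.55
python3 -c "
from h import *
wobj(.4625,-.350,.07,zlo=.022)
for a in (0,-4.6,30,60,85.4): plan([.6279,.1446,.14],a)"
```

```text
time_s: 32.4
tcp_pos: [0.4625, -0.3511, -0.0115]
orientation: [0.001, 0.735, 0.679, 0.0]
wrist_force: [-0.3, 0.3, -1.5]
gripper_width: 0.0578
grasp_force: 51.5
time_s: 33.4
tcp_pos: [0.464, -0.3518, 0.1411]
orientation: [0.003, 0.735, 0.679, 0.0]
wrist_force: [0.8, -0.1, -0.5]
gripper_width: 0.0711
grasp_force: 0.0
n 7332 ztop 30.2 [ 480.5 -354.1] [96.8 97.8] 85.6
dpos [0.846, 0.2087, -0.0028] drot [0.0016, 0.0015, -0.0507] alt turn -4.6 J7 0.05
dpos [0.846, 0.2087, -0.0028] drot [0.0017, 0.0014, 0.0004] alt turn 0.0 J7 0.05
dpos [0.846, 0.2087, -0.0028] drot [0.0012, 0.0019, -0.384] alt turn -34.6 J7 0.05
dpos [0.846, 0.2087, -0.0028] drot [0.0007, 0.0022, -0.7174] alt turn -64.6 J7 0.05
dpos [0.846, 0.2087, -0.0028] drot [0.0002, 0.0024, -0.9996] alt turn -90.0 J7 0.05
```

```bash
python3 -m pendant '[{"delta_pos":[0.846,0.21,0],"delta_rot":[0,0,-0.384]},{"delta_pos":[0.846,0.21,0],"delta_rot":[0,0,-0.384]},{"delta_pos":[0.846,0.21,0],"delta_rot":[0,0,-0.384]},{"delta_pos":[0.846,0.21,0],"delta_rot":[0,0,-0.384]},{"delta_pos":[0.846,0.21,0],"delta_rot":[0,0,-0.384]},{"delta_pos":[0.846,0.21,0],"delta_rot":[0,0,-0.384]},{"delta_pos":[0.846,0.21,0],"delta_rot":[0,0,-0.384]},{"delta_pos":[0.846,0.21,0],"delta_rot":[0,0,-0.384]},{"delta_pos":[0.846,0.21,0],"delta_rot":[0,0,-0.384]},{"delta_pos":[0.846,0.21,0],"delta_rot":[0,0,-0.384]},{"delta_pos":[0.846,0.21,0],"delta_rot":[0,0,-0.384]},{"delta_pos":[0.846,0.21,0],"delta_rot":[0,0,-0.384]},{"delta_pos":[0.846,0.21,0],"delta_rot":[0,0,-0.384]},{"delta_pos":[0.846,0.21,0],"delta_rot":[0,0,-0.384]},{"delta_pos":[0.846,0.21,0],"delta_rot":[0,0,-0.384]}]' -0.1
python3 -c "
from h import *
wobj(.6279,.1446,.04,zlo=.05)
plan([.629,.1446,.011],30)"
```

```text
time_s: 34.95
tcp_pos: [0.6275, 0.1428, 0.1369]
orientation: [0.0, 0.501, 0.865, -0.001]
wrist_force: [1.0, 0.2, 0.3]
gripper_width: 0.0506
grasp_force: 0.0
n 1008 ztop 76.1 [630.1 145.3] [27.1 27.1] 16.1
dpos [0.0011, 0.0035, 0.2102] drot [-0.0005, 0.0004, -0.0015] alt turn -0.1 J7 -0.26
```

```bash
python3 -m pendant '[{"delta_pos":[0.001,0.0035,0.05],"delta_rot":[0,0,0]},{"delta_pos":[0.001,0.0035,0.1],"delta_rot":[0,0,0]},{"delta_pos":[0.001,0.0035,0.14],"delta_rot":[0,0,0]},{"delta_pos":[0.001,0.0035,0.17],"delta_rot":[0,0,0]},{"delta_pos":[0.001,0.0035,0.195],"delta_rot":[0,0,0]},{"delta_pos":[0.001,0.0035,0.21],"delta_rot":[0,0,0]},{"delta_pos":[0.001,0.0035,0.21],"delta_rot":[0,0,0]},{"delta_pos":[0.001,0.0035,0.21],"delta_rot":[0,0,0]}]' -0.1
python3 -m pendant '[{"delta_pos":[0,0,0],"delta_rot":[0,0,0]},{"delta_pos":[0,0,0],"delta_rot":[0,0,0]},{"delta_pos":[0,0,0],"delta_rot":[0,0,0]},{"delta_pos":[0,0,0],"delta_rot":[0,0,0]},{"delta_pos":[0,0,0],"delta_rot":[0,0,0]},{"delta_pos":[0,0,0],"delta_rot":[0,0,0]}]' 1
python3 -m pendant '[{"delta_pos":[0,0,-0.04],"delta_rot":[0,0,0]},{"delta_pos":[0,0,-0.1],"delta_rot":[0,0,0]},{"delta_pos":[0,0,-0.16],"delta_rot":[0,0,0]},{"delta_pos":[0,0,-0.21],"delta_rot":[0,0,0]},{"delta_pos":[0,0,-0.21],"delta_rot":[0,0,0]},{"delta_pos":[0,0,-0.21],"delta_rot":[0,0,0]}]' 1
python3 -c "
from h import *
plan([.544,-.3205,.137],30)"
```

```text
time_s: 35.8
tcp_pos: [0.6295, 0.1472, 0.0122]
orientation: [0.0, 0.5, 0.866, 0.0]
wrist_force: [0.0, -0.5, 0.9]
gripper_width: 0.0506
grasp_force: 0.0
time_s: 36.4
tcp_pos: [0.6295, 0.147, 0.012]
orientation: [0.0, 0.5, 0.866, 0.0]
wrist_force: [-0.4, 0.0, 3.1]
gripper_width: 0.0269
grasp_force: 30.0
time_s: 37.0
tcp_pos: [0.6291, 0.1466, 0.1377]
orientation: [0.0, 0.5, 0.866, -0.0]
wrist_force: [-0.8, 0.2, -1.0]
gripper_width: 0.0273
grasp_force: 30.0
dpos [-0.6032, -0.5123, 0.0015] drot [0.0003, 0.0005, 0.0001] alt turn 0.0 J7 -0.26
```

```bash
python3 -m pendant '[{"delta_pos":[-0.603,-0.512,0],"delta_rot":[0,0,0]},{"delta_pos":[-0.603,-0.512,0],"delta_rot":[0,0,0]},{"delta_pos":[-0.603,-0.512,0],"delta_rot":[0,0,0]},{"delta_pos":[-0.603,-0.512,0],"delta_rot":[0,0,0]},{"delta_pos":[-0.603,-0.512,0],"delta_rot":[0,0,0]},{"delta_pos":[-0.603,-0.512,0],"delta_rot":[0,0,0]},{"delta_pos":[-0.603,-0.512,0],"delta_rot":[0,0,0]},{"delta_pos":[-0.603,-0.512,0],"delta_rot":[0,0,0]},{"delta_pos":[-0.603,-0.512,0],"delta_rot":[0,0,0]},{"delta_pos":[-0.603,-0.512,0],"delta_rot":[0,0,0]},{"delta_pos":[-0.603,-0.512,0],"delta_rot":[0,0,0]},{"delta_pos":[-0.603,-0.512,0],"delta_rot":[0,0,0]},{"delta_pos":[-0.603,-0.512,0],"delta_rot":[0,0,0]},{"delta_pos":[-0.603,-0.512,0],"delta_rot":[0,0,0]}]' 1
python3 - <<'E'
from h import *
plan([.5435,-.3205,.0168],30)
p,d=vision.get_image("wrist");cv2.imwrite("pics/w8.png",p[...,::-1])
E
```

```text
time_s: 38.4
tcp_pos: [0.5444, -0.3178, 0.1373]
orientation: [-0.0, 0.498, 0.867, 0.0]
wrist_force: [-0.0, 1.4, -1.5]
gripper_width: 0.0274
grasp_force: 30.0
dpos [-0.0032, -0.0036, 0.2007] drot [0.0001, -0.0005, 0.0023] alt turn 0.2 J7 0.48
```

View pics/w8.png

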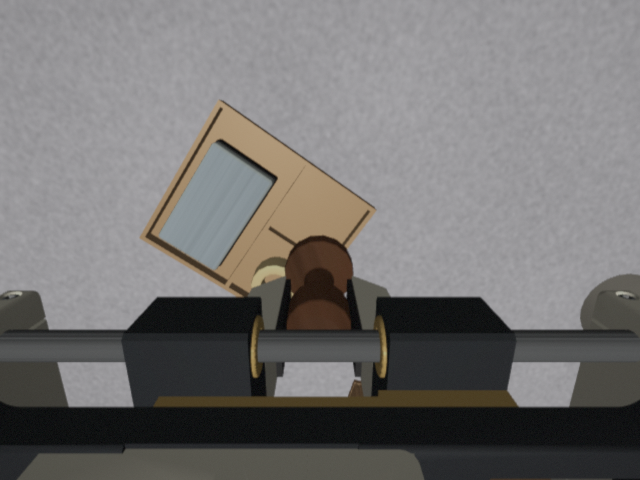

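The wrist view shows the stamp hanging upright, with its foot at (319,268) and knob at (319,310). The ink pad lies flat in the long space at (215,205). I'll lower the stamp into the free square space.

```bash
python3 -m pendant '[{"delta_pos":[-0.003,-0.003,0.05],"delta_rot":[0,0,0]},{"delta_pos":[-0.003,-0.003,0.1],"delta_rot":[0,0,0]},{"delta_pos":[-0.003,-0.003,0.14],"delta_rot":[0,0,0]},{"delta_pos":[-0.003,-0.003,0.17],"delta_rot":[0,0,0]},{"delta_pos":[-0.003,-0.003,0.19],"delta_rot":[0,0,0]},{"delta_pos":[-0.003,-0.003,0.198],"delta_rot":[0,0,0]},{"delta_pos":[-0.003,-0.003,0.201],"delta_rot":[0,0,0]},{"delta_pos":[-0.003,-0.003,0.201],"delta_rot":[0,0,0]},{"delta_pos":[-0.003,-0.003,0.201],"delta_rot":[0,0,0]}]' 1
python3 -m pendant '[{"delta_pos":[0,0,0],"delta_rot":[0,0,0]},{"delta_pos":[0,0,0],"delta_rot":[0,0,0]},{"delta_pos":[0,0,0],"delta_rot":[0,0,0]},{"delta_pos":[0,0,0],"delta_rot":[0,0,0]},{"delta_pos":[0,0,-0.03],"delta_rot":[0,0,0]},{"delta_pos":[0,0,-0.08],"delta_rot":[0,0,0]},{"delta_pos":[0,0,-0.15],"delta_rot":[0,0,0]},{"delta_pos":[0,0,-0.22],"delta_rot":[0,0,0]},{"delta_pos":[-0.2,0.2,-0.3],"delta_rot":[0,0,0]},{"delta_pos":[-0.3,0.3,-0.3],"delta_rot":[0,0,0]},{"delta_pos":[-0.4,0.4,-0.3],"delta_rot":[0,0,0]},{"delta_pos":[-0.4,0.4,-0.3],"delta_rot":[0,0,0]},{"delta_pos":[-0.4,0.4,-0.3],"delta_rot":[0,0,0]},{"delta_pos":[-0.4,0.4,-0.3],"delta_rot":[0,0,0]},{"delta_pos":[-0.4,0.4,-0.3],"delta_rot":[0,0,0]},{"delta_pos":[-0.4,0.4,-0.3],"delta_rot":[0,0,0]}]' 0
python3 - <<'E'
from h import *
p,d=vision.get_image("top");W=cloud("top",p,d);W[d==0]=np.nan
a=cv2.resize(p[230:360,90:290],(790,300));
b=cv2.resize(p[230:345,440:640],(790,300))
cv2.imwrite("pics/t9.png",np.vstack([a,b])[...,::-1])
def top(n,x,y,r,lo):
    m=(np.hypot(W[...,0]-x,W[...,1]-y)<r)&(W[...,2]>lo)&(W[...,2]<.12);P=W[m];print(n,m.sum(),"z",np.round(np.percentile(P[:,2],[5,50,97])*1e3,1),np.round(np.median(P,0)[:2]*1e3,1))
top("stamp",.545,-.3205,.03,.06);top("roll",.538,-.391,.03,.022);top("pad",.4615,-.349,.045,.022);top("stapler",.432,.328,.045,.035);top("lroll",.506,.34,.035,.035)
E
```

```text
time_s: 39.35
tcp_pos: [0.5441, -0.3228, 0.0179]
orientation: [0.001, 0.5, 0.866, 0.0]
wrist_force: [1.3, 1.0, -1.2]
gripper_width: 0.0265
grasp_force: 30.0
time_s: 40.95
tcp_pos: [0.8561, -0.4021, 0.19]
orientation: [0.006, 0.5, 0.866, 0.003]
wrist_force: [-1.1, -2.3, -3.8]
gripper_width: 0.0461
grasp_force: 0.0Traceback (most recent call last):
  File "<stdin>", line 8, in <module>
  File "<stdin>", line 7, in top
    return _quantile_unchecked(
        a, q, axis, out, overwrite_input, method, keepdims, weights)
    return _ureduce(a,
                    func=_quantile_ureduce_func,
    ...<5 lines>...
                    overwrite_input=overwrite_input,
                    method=method)
    r = func(a, **kwargs)
    result = _quantile(arr,
                       quantiles=q,
    ...<2 lines>...
                       out=out,
                       weights=wgt)
    slices_having_nans = np.isnan(arr[-1, ...])
                                  ~~~^^^^^^^^^
IndexError: index -1 is out of bounds for axis 0 with size 0
```

View pics/t9.png

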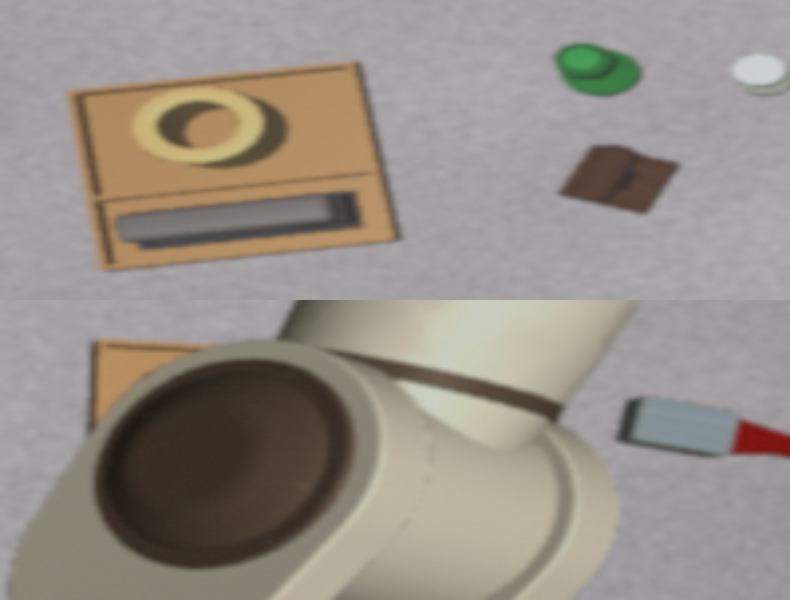

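The crop shows the sealing kit in good order, but the arm moved ahead and hides the desk tray. I'll move it aside.

```bash
python3 -c "
from h import *
plan([.50,-.02,.22],30)"
```

```text
dpos [0.8482, -0.194, -0.0611] drot [0.0029, 0.0075, 0.0014] alt turn 0.1 J7 0.88
```

```bash
python3 -m pendant '[{"delta_pos":[0,0,-0.06],"delta_rot":[0,0,0]},{"delta_pos":[0.85,-0.19,-0.06],"delta_rot":[0,0,0]},{"delta_pos":[0.85,-0.19,-0.06],"delta_rot":[0,0,0]},{"delta_pos":[0.85,-0.19,-0.06],"delta_rot":[0,0,0]},{"delta_pos":[0.85,-0.19,-0.06],"delta_rot":[0,0,0]},{"delta_pos":[0.85,-0.19,-0.06],"delta_rot":[0,0,0]},{"delta_pos":[0.85,-0.19,-0.06],"delta_rot":[0,0,0]},{"delta_pos":[0.85,-0.19,-0.06],"delta_rot":[0,0,0]},{"delta_pos":[0.85,-0.19,-0.06],"delta_rot":[0,0,0]},{"delta_pos":[0.85,-0.19,-0.06],"delta_rot":[0,0,0]},{"delta_pos":[0.85,-0.19,-0.06],"delta_rot":[0,0,0]},{"delta_pos":[0.85,-0.19,-0.06],"delta_rot":[0,0,0]},{"delta_pos":[0.85,-0.19,-0.06],"delta_rot":[0,0,0]},{"delta_pos":[0.85,-0.19,-0.06],"delta_rot":[0,0,0]},{"delta_pos":[0.85,-0.19,-0.06],"delta_rot":[0,0,0]},{"delta_pos":[0.85,-0.19,-0.06],"delta_rot":[0,0,0]}]'
python3 - <<'E'
from h import *
p,d=vision.get_image("top");W=cloud("top",p,d);W[d==0]=np.nan
cv2.imwrite("pics/t10.png",cv2.resize(np.hstack([p[150:350,95:255],p[150:350,440:600]]),(800,500))[...,::-1])
def top(n,x,y,r,lo):
    m=(np.hypot(W[...,0]-x,W[...,1]-y)<r)&(W[...,2]>lo)&(W[...,2]<.12);P=W[m]
    if len(P): print(n,m.sum(),"z",np.round(np.percentile(P[:,2],[5,50,97])*1e3,1),np.round(np.median(P,0)[:2]*1e3,1))
top("stamp",.545,-.3205,.03,.06);top("roll",.538,-.391,.03,.022);top("pad",.4615,-.349,.045,.022);top("stapler",.432,.328,.045,.035);top("lroll",.506,.34,.035,.035)
E
```

```text
time_s: 42.6
tcp_pos: [0.502, -0.02, 0.2219]
orientation: [0.007, 0.501, 0.865, 0.001]
wrist_force: [-0.1, -0.3, 0.2]
gripper_width: 0.0456
grasp_force: 0.0
stamp 199 z [67.5 78.3 83.5] [ 540.9 -322.1]
roll 294 z [24.  28.3 33.1] [ 537.6 -392. ]
pad 1328 z [28.7 32.7 37. ] [ 459.7 -348.6]
stapler 641 z [41.1 46.  49.8] [428.9 329. ]
lroll 663 z [39.2 49.7 53.9] [505.3 339.8]
```

View pics/t10.png

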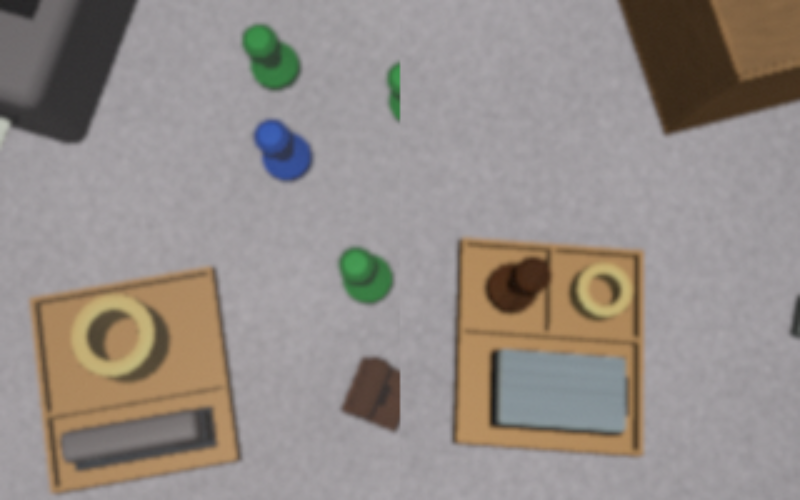

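The view shows both kits in place. In the left tray are the large roll (113,337) and the stapler (138,437). In the right tray are the upright brown stamp (517,285), the small roll (603,290) and the ink pad (560,390). The measured top heights match everything lying flat on the tray floors, so I'll hand in.

```bash
python3 -c "
from workcell import ctrl
print(ctrl.sign_off())"
```

```text
the job is handed in; nothing more can be done
None
```

I completed the sealing kit first and then the desk kit, with every item flat in its own space, left the square stamp, glue jar and sponge pot untouched, and handed the job in at about 43 s.

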